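# Fetch the square cutter from the back of the hook

### The arm

A 6-joint arm with a two-finger parallel gripper is mounted at the origin on the work surface. World frame = base frame: x ahead of the robot, y to its left, z up, the work surface at z = 0. Lengths are in mm, angles in rad, forces in N, time in s.
With the tool pointing down it reaches from about 275 to 825 mm from the base axis. Payload 4.9 kg.
Tool frame: the origin (TCP) lies on the centre line of the jaws, within the pads' length; the fingertips stand 14 mm ahead of it and the grasp point (between the pads) lies 5 mm behind it (r.tips_ahead is the distance from the TCP to the fingertips, in mm); z points along the fingers, y is the line along which they close (so a half turn about z gives the same grasp; the last joint's range is limited). The gripper opens to 85 mm and grips with 20 to 120 N. Pads are 22 mm wide; open, the fingers measure 114 mm over their backs; the gripper's body (76 mm by 85 mm) begins 54 mm behind the grasp point. The pads swing forward as they close: fully open they stand 13 mm farther back than shut.
Start: joints at [1.21, 0.326, -0.193, 1.052, 0, 1.437], TCP at [123.666, 535.934, 245.281] pointing down, gripper open.
Joint ranges: [-2.65, 2.65], [-0.97, 1.79], [-1.3, 1.35], [-1.93, 2.1], [-1.47, 1.37], [-3.14, 3.14]. Speed limits (rad/s): [2.57, 2.57, 3.14, 3.14, 3.14, 3.14].

### API

Orientations are given as [roll, pitch, yaw] about the fixed x, y, z axes, in that order (R = Rz(yaw) Ry(pitch) Rx(roll)).
In Python, from rig import r gives the robot as it stands. The module is installed in compiled form; this text tells all that it offers.
- The arm moves only by the tool jog_arm, never from a script. Its argument "targets" is a list of rows, each an object with "slide": the shift along the tool's x, y, z in mm, a list of three; "spin": the turn about the tool's z in rad; "claw": the opening in per cent of the stroke, from 0 (shut) to 100 (fully open). A call has 1 to 5 rows; each row shifts and turns the commanded pose from where the row before left it, along the tool's axes as they then stand; what a row does not reach is not made up. A row lasts 1/10 s, in which the tool goes at most 50 mm and 8.59 degrees, less where a joint would pass 70% of its speed; a pose out of reach is approached as far as the arm can. A call with a gripper value outside its range is refused whole. The fingers move at their own pace and stop on an object; "newtons" is the grip in N (left out, the last holds). Time passes only in rows, so rows that do not move let the fingers close. It gives the time, the measured TCP pose, the force, the opening and the grip force at its end, in the units of the state.
- r.state(): the state, without advancing time (a new reading comes with each control period).
- r.capture(name): name is "side" or "top"; returns (picture, depth): 480x640x3 uint8, red, green, blue; 480x640 float32, mm along the optical axis (not along the pixel's ray), 0 where there is no reading.
- r.camera_params(name): a dict with "camera_matrix" (3x3 intrinsics, pixels), "R" (3x3) and "t" (3): a world point X has camera coordinates R X + t. Camera axes: x right, y down, z forward; pixel columns grow to the right and rows downward; lengths in mm; the calibration is good to about 2 mm. A picture is of the moment at which its call begins. camera_params takes no time and is no camera call.
- r.sign_off(): hands the job in; it is judged then, once.
Trained networks look in the newest picture that a camera, given by its name, has taken for a name from the list of things; names that differ only in an ending like _2 or _b are one class to them, and where a whole thing is asked for, a point or a joint stands for the part that bears it (a point fixed in the world has none). Each returns a list of dicts, best first, with "conf" (0 to 1); they miss things now and then, are a little off and sometimes report something else, mostly with a low value. They report only what shows in the picture. A call takes as long as a camera call. They do not tell look-alikes from the thing itself.
- r.spot_in(camera, label): "point" ([row, column] in pixels, amid what is visible of it).
- r.outline_of(camera, label): "mask" (480x640 bool, what is visible of it) and "point" ([row, column] in pixels, amid what is visible of it).
The state is a dict: "time_s": time; "joints": joint angles; "qd": joint speeds; "effort": joint torques, N m; "ee_pos": TCP position; "orientation": TCP orientation; "contact_force": force on the tool from outside, world axes, zero at the start; "moment": the same for the moment, N m; "opening": opening from 0.0 (shut) to 1.0 (fully open); "grip_force": force on a finger pad.
Only numpy, scipy, OpenCV 4.12 (cv2) and the standard library are available. Lean on these libraries where they do the work, as an engineer would, in place of code of your own. Each camera call takes 0.05 s, during which the arm holds its last target. There are 200 camera calls.

### The job

I need the square pastry cutter, but it hangs at the back of its hook behind the round one. Hang the round cutter on the empty hook first, then take the square cutter and stand it upright in the wide plastic bowl.

Things in the scene. Friction and masses are not known exactly. Their poses are not given: they have to be found in the camera images.
- square_cutter_centre (a point): Square steel cutter 48 x 48 mm, 110 g, hanging rearmost by its bow. Centre, half-way up (119 mm tall), z up, x along the arm to the post. Outline 25 mm high; strap bow over it (y-z plane, 14 mm wide); wooden knob dia 25 on top, 17.5 to 59.5 mm above this point: grip here from above. Bow opening for the arm: 42 mm wide, from 34.5 mm below to 15.5 mm above this point, roof falling 20 deg to both sides.
- round_cutter_centre (a point): Round steel cutter, 50 mm across, 100 g, else built and measured as the square one (same bow, knob, 119 mm height, axes). Centre, half-way up. Hangs on the same hook 58 mm in front of the square one, nearer the robot; the hook's tip is about 48 mm further on. Hung on a hook, this point is 150 mm above the counter.
- spare_hook: Empty hook, fixed steel stand. Origin under its post on the counter, z up. Level arm, dia 10, axis 160 mm up, runs from the post along -x (towards the robot) to 148 mm, where the tip turns up 8 mm above the arm; nothing is higher. The cutters' hook and a third, with one oblong cutter, are identical; the three stand in a row in any order, about 200 mm apart.
- bowl: Wide plastic bowl, loose, on one side of the hooks; 200 mm across the rim, 60 mm high, flat inner floor 138 mm across, 4 mm above its underside. Origin at the centre of its underside, z up.
Not all that is in view belongs to the job. Leave any red look-alike of the spare_hook alone. Leave any green look-alike of the part that bears round_cutter_centre alone.

How it is judged:
By the outcome, as a careful person would: the job done as asked, in the order asked, and still so for the second after the job is handed in, with the robot touching nothing.
It also fails if it takes over 72 s, if anything falls off the work surface, if the arm or the gripper's body presses on something with over 40 N, if the wrist force passes 120 N, or if a joint passes its speed limit or range.

## Working session

There is one attempt and no reset: what is moved stays moved. The work goes in short steps, Python scripts to look and compute and a tool call to move; the robot and the scene stay as the last step left them, time stands still between calls to the robot, and variables do not carry over. Pictures are saved under pics/ and viewed, at most 10 in all, crops included, and the job is handed in when it is done.

Besides the shell and the picture viewer there is one more tool, called after "Emit:" as name([rows], argument=value, ...), one row to a line, values as JSON. jog_arm: Moves the arm, as the interface text tells. Its arguments: {"type":"object","properties":{"targets":{"type":"array","items":{"type":"object","properties":{"slide":{"type":"array","items":{"type":"number"}},"spin":{"type":"number"},"claw":{"type":"number"}}}},"newtons":{"type":"number"}},"required":["targets"]}

```bash
mkdir -p pics; cat > h.py <<'E'
from rig import r
import numpy as np, cv2
def cap(n):
    im,d=r.capture(n); return im,d
def save(im,name,s=1):
    cv2.imwrite('pics/'+name,cv2.resize(im[:,:,::-1],None,fx=s,fy=s,interpolation=cv2.INTER_CUBIC))
def cloud(n,d):
    c=r.camera_params(n);K=np.array(c['camera_matrix']);R=np.array(c['R']);t=np.array(c['t']).ravel()
    v,u=np.mgrid[:480,:640]
    p=np.stack([(u-K[0,2])/K[0,0]*d,(v-K[1,2])/K[1,1]*d,d],-1)
    w=(p-t)@R; w[d<=0]=np.nan
    return w
E
python3 - <<'E'
from h import *
ims=[]
for n in ['top','side']:
    im,d=cap(n);w=cloud(n,d);np.savez(f'{n}0.npz',im=im,w=w);save(im,n+'0.png')
    c=r.camera_params(n);R=np.array(c['R']);print(n,'pos',(-R.T@np.array(c['t']).ravel()).round(),'fwd',R[2].round(2))
    for l in ['square_cutter_centre','round_cutter_centre','spare_hook','bowl']:
        for o in r.outline_of(n,l):
            m=o['mask'];q=w[m];print(l,round(o['conf'],2),np.round(o['point']),m.sum(),'med',np.nanmedian(q,0).round(),'lo',np.nanpercentile(q,3,0).round(),'hi',np.nanpercentile(q,97,0).round(),im[m].mean(0).round())
print(r.state())
E
```

```text
top pos [ 337. -132. 1482.] fwd [ 0.13  0.02 -0.99]
square_cutter_centre 0.73 [185. 264.] 265 med [629.   5. 165.] lo [606. -15.  13.] hi [668.  47. 212.] [102.  80.  67.]
round_cutter_centre 0.61 [230. 304.] 181 med [541. -87.  87.] lo [ 520. -107.    5.] hi [563. -63. 123.] [36. 97. 43.]
round_cutter_centre 0.57 [208. 262.] 174 med [571.   6. 200.] lo [561. -14. 104.] hi [594.  31. 212.] [106.  80.  61.]
spare_hook 0.88 [295. 508.] 1942 med [ 380. -606.   13.] lo [ 265. -653.    6.] hi [ 436. -553.  167.] [152.  16.  11.]
spare_hook 0.77 [198. 350.] 1695 med [ 634. -189.   12.] lo [ 527. -245.    5.] hi [ 689. -143.  166.] [81. 54. 39.]
spare_hook 0.65 [319. 409.] 1838 med [ 317. -344.   13.] lo [ 215. -393.    6.] hi [ 368. -292.  166.] [153.  17.   9.]
bowl 0.83 [247. 114.] 4740 med [504. 411.   9.] lo [415. 320.  -1.] hi [586. 484.  60.] [150.  75.   1.]
side pos [431. 844. 736.] fwd [ 0.07 -0.84 -0.54]
square_cutter_centre 0.62 [273. 258.] 828 med [631.  21. 116.] lo [609. -88.  10.] hi [655.  36. 208.] [134. 121. 115.]
round_cutter_centre 0.88 [280. 299.] 526 med [543. -71.  2
[... 623 characters left out ...]
 59.] [178. 111.  63.]
{'time_s': 0.5, 'joints': array([ 1.20978266e+00,  3.26180502e-01, -1.92623799e-01,  1.05196001e+00,
       -1.81810605e-05,  1.43657489e+00]), 'qd': array([-0.00053799, -0.00138238, -0.00076682, -0.00202574, -0.00018389,
        0.00288976]), 'effort': array([ 5.85180387e-04, -4.42962956e+01,  2.62538087e+01,  2.77404652e-03,
       -6.24601444e-05,  9.69157981e-06]), 'ee_pos': array([123.68204956, 535.934205  , 245.28241127]), 'orientation': array([3.14156336e+00, 2.23016592e-05, 2.91480043e+00]), 'contact_force': array([ 0.30670008, -0.38546506, -0.08624514]), 'moment': array([-0.00200138, -0.01717096,  0.05589501]), 'grip_force': 0.0, 'opening': 0.9963328713832456}
```

View pics/top0.png

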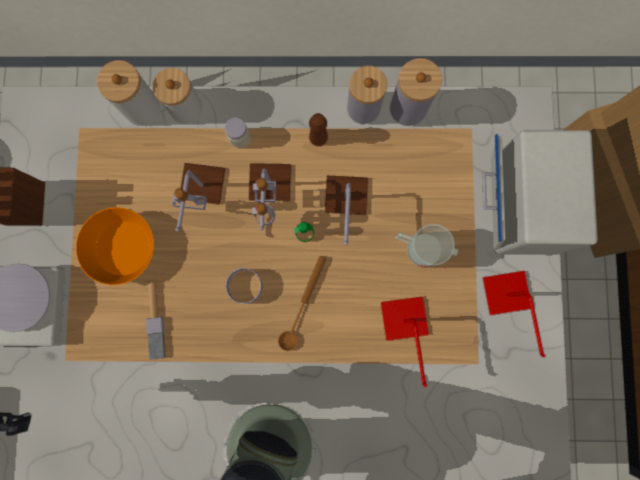

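View pics/side0.png

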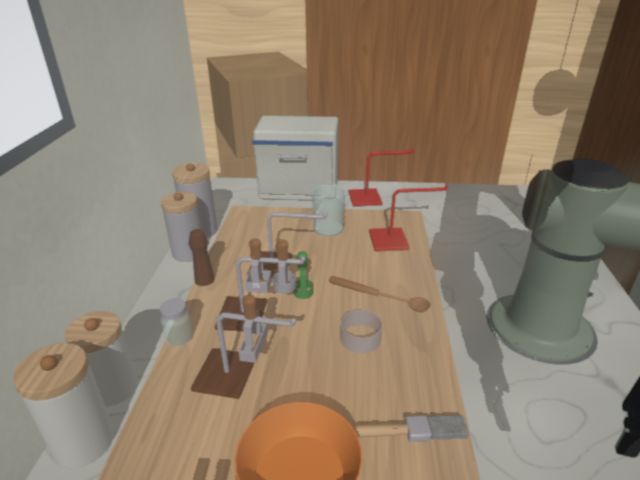

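The top view shows three brown hooks:
- (203,184) bears the oblong cutter.
- (270,182) bears two cutters, with knobs at (262,175) at the rear and (261,208) in front.
- (347,195) is bare, so it is the spare hook.

The two red hooks (405,318) and (508,295) and the green cutter (304,231) are look-alikes to leave alone. The bowl is at (115,246). Next I'll measure these and confirm in one crop.

```bash
cat >> h.py <<'E'
def line(q):
    x,y=q[:,0],q[:,1]
    for _ in range(4):
        a=np.polyfit(x,y,1);e=abs(y-np.polyval(a,x));k=e<max(3,2*np.median(e));x,y=x[k],y[k]
    return a,len(x),x.min(),x.max()
E
python3 - <<'E'
from h import *
for n in ['top','side']:
    z=np.load(n+'0.npz');w=z['w'];im=z['im'].astype(int)
    W=w.reshape(-1,3);I=im.reshape(-1,3)
    def box(x0,x1,y0,y1,z0,z1):
        return (W[:,0]>x0)&(W[:,0]<x1)&(W[:,1]>y0)&(W[:,1]<y1)&(W[:,2]>z0)&(W[:,2]<z1)
    print(n)
    for nm,b in [('spare',(480,720,-260,-130,152,185)),('mid',(480,720,-60,60,155,168))]:
        q=W[box(*b)]; a,k,lo,hi=line(q); print(nm,'yaw',np.arctan(a[0]).round(3),'y at600',np.polyval(a,600).round(1),k,lo.round(),hi.round(),'zmed',np.median(q[:,2]).round(1))
    # knobs
    for nm,b in [('round',(540,603,-40,50,185,215)),('square',(603,665,-40,50,185,215))]:
        m=box(*b)&(I[:,0]-I[:,2]>30);q=W[m];print(nm,len(q),'mean',q.mean(0).round(1),'lo',np.percentile(q,2,0).round(),'hi',np.percentile(q,98,0).round())
    q=W[box(380,620,280,520,50,66)];A=np.c_[2*q[:,:2],np.ones(len(q))];s=np.linalg.lstsq(A,(q[:,:2]**2).sum(1),rcond=None)[0]
    print('bowl',s[:2].round(1),np.sqrt(s[2]+s[0]**2+s[1]**2).round(1),len(q),q[:,2].max())
    for nm,b in [('green',(515,570,-115,-50,90,130))]:
        q=W[box(*b)];print(nm,q.mean(0).round(),q[:,2].max().round())
    # hook base plates
im=np.load('top0.npz')['im'];im2=np.load('side0.npz')['im']
A=cv2.resize(im[150:260,170:390],None,fx=3,fy=3,interpolation=cv2.INTER_CUBIC)
B=cv2.resize(im2[200:310,210:430],None,fx=2.2,fy=2.2,interpolation=cv2.INTER_CUBIC)
C=np.zeros((A.shape[0]+B.shape[0],max(A.shape[1],B.shape[1]),3),np.uint8);C[:A.shape[0],:A.shape[1]]=A;C[A.shape[0]:,:B.shape[1]]=B
save(C,'crop1.png')
E
```

```text
top
spare yaw -0.046 y at600 -191.3 239 491.0 641.0 zmed 163.9
mid yaw -0.014 y at600 8.6 113 525.0 672.0 zmed 162.3
round 98 mean [570.3   9.3 206. ] lo [561.  -2. 187.] hi [582.  20. 213.]
square 94 mean [628.    8.8 206.5] lo [618.  -1. 189.] hi [641.  19. 213.]
bowl [498.7 393. ] 96.2 631 65.61528155600568
green [541. -85. 116.] 125.0
side
spare yaw -0.056 y at600 -187.2 192 495.0 642.0 zmed 161.4
mid yaw -0.009 y at600 14.8 177 528.0 670.0 zmed 161.6
round 137 mean [574.2  18.  200.3] lo [564.   5. 187.] hi [585.  25. 209.]
square 143 mean [631.6  17.2 200.1] lo [622.   5. 186.] hi [644.  23. 209.]
bowl [501.5 395.4] 96.1 1182 62.86329761691255
green [544. -79. 110.] 120.0
```

View pics/crop1.png

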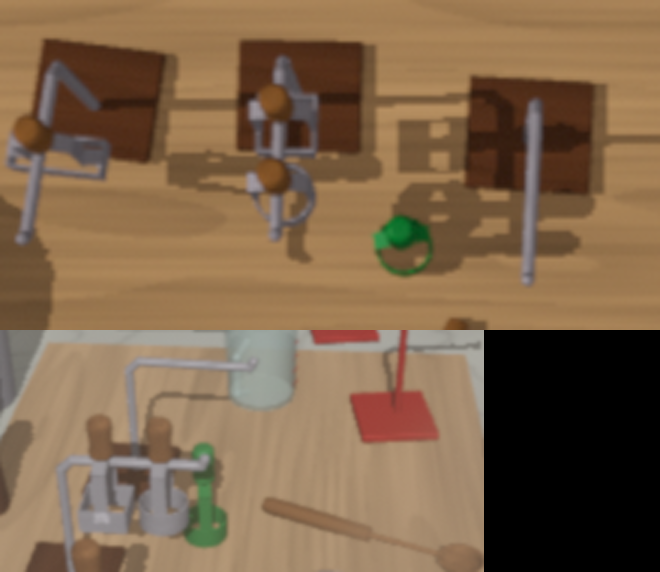

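The crop confirms three things. The front cutter on the middle hook, knob at (261,208), has a ring outline, so it is the round one. The rear cutter has a square outline. The right brown hook at (347,195) is bare.

Emit:
jog_arm([
  {"slide": [0, 0, -20], "spin": -0.12, "claw": 60},
  {"slide": [0, 0, 0], "spin": -0.107, "claw": 60},
  {"slide": [-29, -34, 0], "spin": 0, "claw": 60},
  {"slide": [-29, -34, 0], "spin": 0, "claw": 60},
  {"slide": [-29, -34, 0], "spin": 0, "claw": 60},
], newtons=40)

```text
time_s: 1.0
ee_pos: [211.2, 432.9, 265.3]
orientation: [3.141, 0.0, -3.14]
contact_force: [1.0, 0.1, 0.3]
opening: 0.597
grip_force: 0.0
```

Emit:
jog_arm([
  {"slide": [-30, -35, 0]},
  {"slide": [-30, -35, 0]},
  {"slide": [-30, -35, 0]},
  {"slide": [-30, -35, 0]},
  {"slide": [-30, -35, 0]},
])

```text
validation failed for argument at $.ta...
```

Emit:
jog_arm([
  {"slide": [-30, -35, 0]},
  {"slide": [-30, -35, 0]},
  {"slide": [-30, -35, 0]},
  {"slide": [-30, -35, 0]},
  {"slide": [-30, -35, 0]},
])

```text
validation failed for argument at $.ta...
```

Emit:
jog_arm([
  {"slide": [-31, -37, 0]},
  {"slide": [-31, -36, 0]},
  {"slide": [0, 0, 0]},
])

```text
validation failed for argument at $.ta...
```

Emit:
jog_arm([
  {"slide": [-30, -35, 0], "spin": 0, "claw": 60},
  {"slide": [-30, -35, 0], "spin": 0, "claw": 60},
  {"slide": [-30, -35, 0], "spin": 0, "claw": 60},
  {"slide": [-30, -35, 0], "spin": 0, "claw": 60},
  {"slide": [-30, -35, 0], "spin": 0, "claw": 60},
])

```text
time_s: 1.5
ee_pos: [361.7, 257.5, 265.6]
orientation: [3.141, 0.001, -3.141]
contact_force: [0.9, 0.6, -0.2]
opening: 0.601
grip_force: 0.0
```

Emit:
jog_arm([
  {"slide": [-30, -35, 0], "spin": 0, "claw": 60},
  {"slide": [-30, -35, 0], "spin": 0, "claw": 60},
  {"slide": [-30, -35, 0], "spin": 0, "claw": 60},
  {"slide": [-30, -35, 0], "spin": 0, "claw": 60},
  {"slide": [-30, -35, 0], "spin": 0, "claw": 60},
])

```text
time_s: 2.0
ee_pos: [511.8, 82.3, 265.5]
orientation: [3.141, 0.001, 3.141]
contact_force: [0.8, 0.7, 0.7]
opening: 0.602
grip_force: 0.0
```

Emit:
jog_arm([
  {"slide": [-31, -37, 0], "spin": 0, "claw": 60},
  {"slide": [-31, -36, 0], "spin": 0, "claw": 60},
  {"slide": [0, 0, 0], "spin": 0, "claw": 60},
])

```text
time_s: 2.3
ee_pos: [576.1, 6.5, 264.6]
orientation: [-3.14, 0.002, 3.136]
contact_force: [-0.1, 1.4, -0.1]
opening: 0.599
grip_force: 0.0
```

Emit:
jog_arm([
  {"slide": [4, 3.5, 0], "spin": 0, "claw": 60},
  {"slide": [0, 0, 30], "spin": 0, "claw": 60},
  {"slide": [0, 0, 30], "spin": 0, "claw": 60},
  {"slide": [0, 0, 17], "spin": 0, "claw": 60},
  {"slide": [0, 0, 0], "spin": 0, "claw": 60},
])

```text
time_s: 2.8
ee_pos: [565.6, 16.3, 186.0]
orientation: [3.141, -0.006, -3.139]
contact_force: [0.1, -0.1, -0.0]
opening: 0.599
grip_force: 0.0
```

```bash
python3 - <<'E'
from h import *
im,d=cap('side');save(im[200:330,190:350],'c2.png',4);s=r.state();print(s['ee_pos'],s['contact_force'])
E
```

```text
[566.91202698  16.02189045 187.76553381] [-0.01362925  0.23801175  0.92950525]
```

View pics/c2.png

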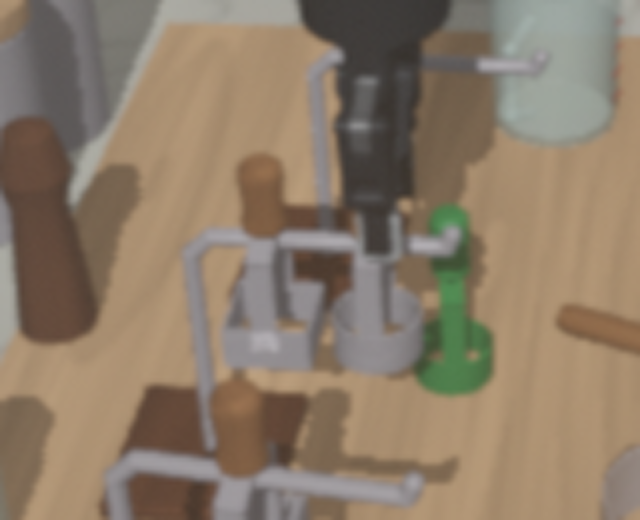

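The crop shows the near finger (375,230) in front of the round cutter's bow at (373,290), so it is straddling the right knob. The TCP settled about 6 mm off in y, so I'll correct that and then close.

Emit:
jog_arm([
  {"slide": [-5, -6, 0], "spin": 0, "claw": 60},
  {"slide": [0, 0, 0], "spin": 0, "claw": 60},
  {"slide": [0, 0, 0], "spin": 0, "claw": 10},
  {"slide": [0, 0, 0], "spin": 0, "claw": 10},
  {"slide": [0, 0, 0], "spin": 0, "claw": 10},
], newtons=50)

```text
time_s: 3.35
ee_pos: [574.4, 9.4, 189.4]
orientation: [3.139, 0.002, -3.141]
contact_force: [-0.5, 3.3, 6.1]
opening: 0.28
grip_force: 48.5
```

Emit:
jog_arm([
  {"slide": [0, 0, 0], "spin": 0, "claw": 10},
  {"slide": [0, 0, 0], "spin": 0, "claw": 10},
  {"slide": [0, 0, 0], "spin": 0, "claw": 10},
])

```text
time_s: 3.65
ee_pos: [574.4, 9.4, 189.3]
orientation: [3.14, 0.002, -3.141]
contact_force: [-0.6, 3.8, 5.9]
opening: 0.282
grip_force: 48.5
```

Emit:
jog_arm([
  {"slide": [0, 0, -10], "spin": 0, "claw": 10},
  {"slide": [0, 0, -10], "spin": 0, "claw": 10},
  {"slide": [0, 0, 0], "spin": 0, "claw": 10},
  {"slide": [0, 0, 0], "spin": 0, "claw": 10},
])

```text
time_s: 4.05
ee_pos: [574.0, 8.3, 208.6]
orientation: [-3.141, 0.001, 3.142]
contact_force: [0.6, 0.2, -1.0]
opening: 0.277
grip_force: 48.7
```

Emit:
jog_arm([
  {"slide": [15, 0, 0], "spin": 0, "claw": 10},
  {"slide": [20, 0, 0], "spin": 0, "claw": 10},
  {"slide": [20, 0, 0], "spin": 0, "claw": 10},
  {"slide": [0, 0, 0], "spin": 0, "claw": 10},
])

```text
time_s: 4.45
ee_pos: [516.0, 8.7, 207.7]
orientation: [3.141, -0.003, 3.142]
contact_force: [1.3, -0.2, -1.5]
opening: 0.277
grip_force: 48.7
```

Emit:
jog_arm([
  {"slide": [25, 0, 0], "spin": 0, "claw": 10},
  {"slide": [30, 0, 0], "spin": 0, "claw": 10},
  {"slide": [30, 0, 0], "spin": 0, "claw": 10},
  {"slide": [15, 0, 0], "spin": 0, "claw": 10},
  {"slide": [0, 0, 0], "spin": 0, "claw": 10},
])

```text
time_s: 4.95
ee_pos: [417.4, 8.6, 208.2]
orientation: [-3.142, -0.001, 3.141]
contact_force: [0.1, 0.3, -0.8]
opening: 0.28
grip_force: 48.8
```

```bash
python3 - <<'E'
from h import *
im,d=cap('side');save(im[190:330,190:370],'c3.png',4);s=r.state();print(s['ee_pos'],s['contact_force'])
w=cloud('side',d);W=w.reshape(-1,3)
m=(abs(W[:,0]-s['ee_pos'][0])<40)&(abs(W[:,1]-s['ee_pos'][1])<40)&(W[:,2]>60)&(W[:,2]<160)
q=W[m];print(np.percentile(q,2,0),np.percentile(q,98,0))
E
```

```text
[419.21207476   8.37147624 208.536348  ] [ 0.39798354  0.07788265 -1.27902576]
[395.09807883 -11.00805435 109.36999113] [441.57522084  36.90480366 157.69376942]
```

View pics/c3.png

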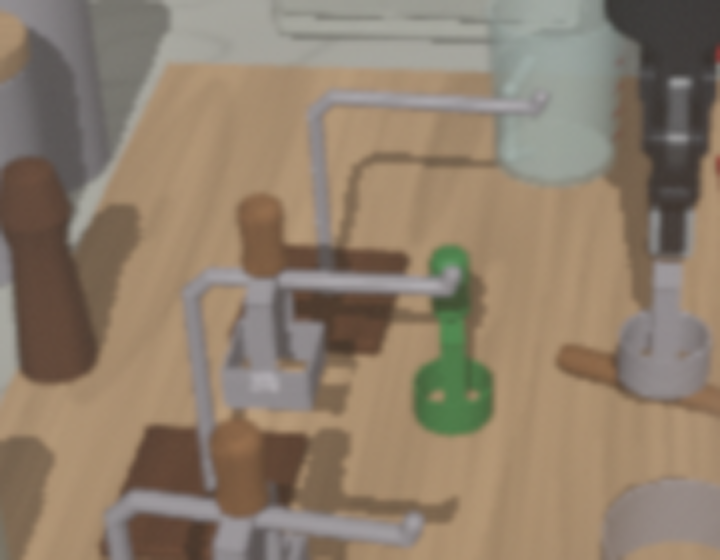

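The round cutter hangs upright in the gripper at (665,340), clear of the hook and the green look-alike. Now I'll move it across to the spare hook's line.

Emit:
jog_arm([
  {"slide": [0, -38, 0], "spin": 0, "claw": 10},
  {"slide": [0, -38, 0], "spin": 0, "claw": 10},
  {"slide": [0, -38, 0], "spin": 0, "claw": 10},
  {"slide": [0, -38, 0], "spin": 0, "claw": 10},
  {"slide": [0, -38, 0], "spin": 0.05, "claw": 10},
])

```text
time_s: 5.5
ee_pos: [420.4, -184.1, 208.4]
orientation: [-3.141, 0.002, 3.09]
contact_force: [0.9, 0.3, -1.1]
opening: 0.284
grip_force: 49.2
```

Emit:
jog_arm([
  {"slide": [0, 0, 0], "spin": 0, "claw": 10},
  {"slide": [0, 0, 0], "spin": 0, "claw": 10},
  {"slide": [0, 0, 0], "spin": 0, "claw": 10},
])

```text
time_s: 5.8
ee_pos: [419.3, -181.1, 208.0]
orientation: [3.141, -0.0, 3.093]
contact_force: [-0.2, 0.0, -0.8]
opening: 0.281
grip_force: 49.6
```

```bash
python3 - <<'E'
from h import *
s=r.state();e=s['ee_pos'];print(e,s['orientation'],s['contact_force'])
for n in ['top','side']:
    im,d=cap(n);W=cloud(n,d).reshape(-1,3)
    q=W[(W[:,0]>475)&(W[:,0]<660)&(abs(W[:,1]+190)<45)&(W[:,2]>152)&(W[:,2]<185)]
    a,k,lo,hi=line(q);print(n,a[0].round(3),'y at 550,490',np.polyval(a,[550,490]).round(1),k,lo.round(),hi.round())
    for z0,z1 in [(106,136),(140,168)]:
        m=(abs(W[:,0]-e[0])<35)&(abs(W[:,1]-e[1])<40)&(W[:,2]>z0)&(W[:,2]<z1);q=W[m];print(z0,len(q),np.percentile(q,3,0).round(),np.percentile(q,97,0).round())
    if n=='top':
        save(im[170:290,280:430],'c4.png',4)
E
```

```text
[ 419.25767916 -181.11828319  208.02008004] [ 3.14101315e+00 -2.79047594e-04  3.09261184e+00] [-0.19657903  0.02740235 -0.80052602]
top -0.047 y at 550,490 [-188.9 -186.1] 137 555.0 641.0Traceback (most recent call last):
  File "<stdin>", line 8, in <module>
    return _quantile_unchecked(
        a, q, axis, out, overwrite_input, method, keepdims, weights)
    return _ureduce(a,
                    func=_quantile_ureduce_func,
    ...<5 lines>...
                    overwrite_input=overwrite_input,
                    method=method)
    r = func(a, **kwargs)
    result = _quantile(arr,
                       quantiles=q,
    ...<2 lines>...
                       out=out,
                       weights=wgt)
    slices_having_nans = np.isnan(arr[-1, ...])
                                  ~~~^^^^^^^^^
IndexError: index -1 is out of bounds for axis 0 with size 0
```

Emit:
jog_arm([
  {"slide": [-20, -1.5, 0], "spin": 0, "claw": 10},
  {"slide": [-20, 0, 0], "spin": 0, "claw": 10},
  {"slide": [-20, 0, 0], "spin": 0, "claw": 10},
  {"slide": [-20, 0, 0], "spin": 0, "claw": 10},
  {"slide": [0, 0, 0], "spin": 0, "claw": 10},
])

```text
time_s: 6.35
ee_pos: [501.1, -186.1, 208.3]
orientation: [-3.141, 0.002, 3.095]
contact_force: [0.1, 0.1, -1.4]
opening: 0.281
grip_force: 49.8
```

```bash
python3 - <<'E'
from h import *
im,d=cap('side');save(im[190:310,210:370],'c5.png',4);s=r.state();print(s['ee_pos'],s['contact_force'])
E
```

```text
[ 499.38900187 -185.84933692  208.06828173] [ 0.27749973 -0.05753694 -0.78598687]
```

View pics/c5.png

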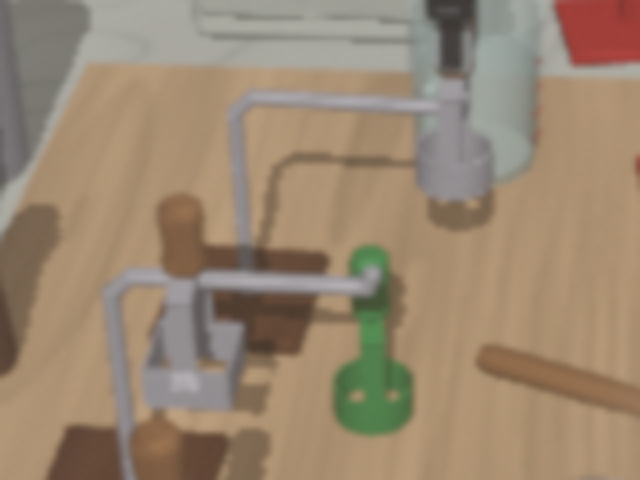

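The arm's tip (430,103) is entering the bow (452,105) with no contact force. I'll carry on inwards and then lower.

Emit:
jog_arm([
  {"slide": [-20, 0, 0], "spin": 0, "claw": 10},
  {"slide": [-20, 0, 0], "spin": 0, "claw": 10},
  {"slide": [-20, 0, 0], "spin": 0, "claw": 10},
  {"slide": [0, 0, 0], "spin": 0, "claw": 10},
  {"slide": [0, 0, 0], "spin": 0, "claw": 10},
])

```text
time_s: 6.9
ee_pos: [557.4, -189.2, 208.0]
orientation: [3.141, -0.002, 3.093]
contact_force: [0.5, 0.1, -1.1]
opening: 0.28
grip_force: 49.8
```

Emit:
jog_arm([
  {"slide": [0, 0, 8], "spin": 0, "claw": 10},
  {"slide": [0, 0, 6], "spin": 0, "claw": 10},
  {"slide": [0, 0, 4], "spin": 0, "claw": 10},
  {"slide": [0, 0, 0], "spin": 0, "claw": 10},
  {"slide": [0, 0, 0], "spin": 0, "claw": 10},
])

```text
time_s: 7.4
ee_pos: [558.3, -190.0, 190.1]
orientation: [3.141, -0.0, 3.092]
contact_force: [-0.3, 0.1, -0.8]
opening: 0.28
grip_force: 50.2
```

Emit:
jog_arm([
  {"slide": [0, 0, 1], "spin": 0, "claw": 10},
  {"slide": [0, 0, 0], "spin": 0, "claw": 10},
  {"slide": [0, 0, 0], "spin": 0, "claw": 10},
])

```text
time_s: 7.7
ee_pos: [558.6, -190.1, 189.5]
orientation: [-3.141, 0.0, 3.092]
contact_force: [-1.2, -0.6, 0.9]
opening: 0.278
grip_force: 50.3
```

Emit:
jog_arm([
  {"slide": [0, 0, 1], "spin": 0, "claw": 10},
  {"slide": [0, 0, 0], "spin": 0, "claw": 10},
  {"slide": [0, 0, 0], "spin": 0, "claw": 10},
])

```text
time_s: 8.0
ee_pos: [558.7, -190.1, 189.4]
orientation: [-3.141, 0.001, 3.092]
contact_force: [-2.7, 0.9, 8.0]
opening: 0.278
grip_force: 51.0
```

Emit:
jog_arm([
  {"slide": [0, 0, -1], "spin": 0, "claw": 10},
  {"slide": [0, 0, 0], "spin": 0, "claw": 38},
  {"slide": [0, 0, 0], "spin": 0, "claw": 50},
  {"slide": [0, 0, 0], "spin": 0, "claw": 60},
  {"slide": [0, 0, 0], "spin": 0, "claw": 60},
])

```text
time_s: 8.5
ee_pos: [558.6, -189.9, 189.1]
orientation: [3.141, -0.0, 3.092]
contact_force: [-0.4, 0.9, 0.1]
opening: 0.601
grip_force: 0.0
```

Emit:
jog_arm([
  {"slide": [0, 0, -20], "spin": 0, "claw": 60},
  {"slide": [0, 0, -30], "spin": 0, "claw": 60},
  {"slide": [0, 0, -30], "spin": -0.05, "claw": 60},
  {"slide": [0, 0, 0], "spin": 0, "claw": 60},
])

```text
time_s: 8.9
ee_pos: [560.7, -190.9, 273.7]
orientation: [-3.138, 0.007, -3.141]
contact_force: [0.5, -0.4, -0.5]
opening: 0.606
grip_force: 0.0
```

Emit:
jog_arm([
  {"slide": [-15, 40, 0], "spin": 0, "claw": 60},
  {"slide": [-15, 40, 0], "spin": 0, "claw": 60},
  {"slide": [-15, 40, 0], "spin": 0, "claw": 60},
  {"slide": [-14, 40, 0], "spin": 0, "claw": 60},
  {"slide": [-14, 40, 0], "spin": 0, "claw": 60},
])

```text
time_s: 9.4
ee_pos: [631.7, 11.6, 268.4]
orientation: [3.142, -0.001, 3.141]
contact_force: [1.1, 0.5, -0.1]
opening: 0.602
grip_force: 0.0
```

Emit:
jog_arm([
  {"slide": [0, 0, 0], "spin": 0, "claw": 60},
  {"slide": [0, 0, 0], "spin": 0, "claw": 60},
  {"slide": [0, 0, 0], "spin": 0, "claw": 60},
])

```text
time_s: 9.7
ee_pos: [631.1, 9.3, 268.7]
orientation: [-3.141, -0.001, 3.141]
contact_force: [0.4, -0.3, -0.1]
opening: 0.604
grip_force: 0.0
```

```bash
python3 - <<'E'
from h import *
im,d=cap('side');save(im[190:310,210:370],'c6.png',4);s=r.state();print(s['ee_pos'],s['orientation'],s['contact_force'])
W=cloud('side',d).reshape(-1,3);I=im.reshape(-1,3).astype(int)
for y in (10,-190):
    m=(abs(W[:,0]-600)<80)&(abs(W[:,1]-y)<30)&(W[:,2]>185)&(W[:,2]<213)&(I[:,0]-I[:,2]>30);q=W[m];print(len(q),q.mean(0),q[:,2].max())
E
```

```text
[631.09875683   8.88840639 268.84642965] [-3.14136308e+00 -8.35933703e-04  3.14024079e+00] [ 0.37877993 -0.36356601 -0.164216  ]
140 [631.44645548  17.17948034 200.09517092] 209.8676410865091
98 [ 559.16411898 -182.73590512  199.28799346] 210.82677724297636
```

View pics/c6.png

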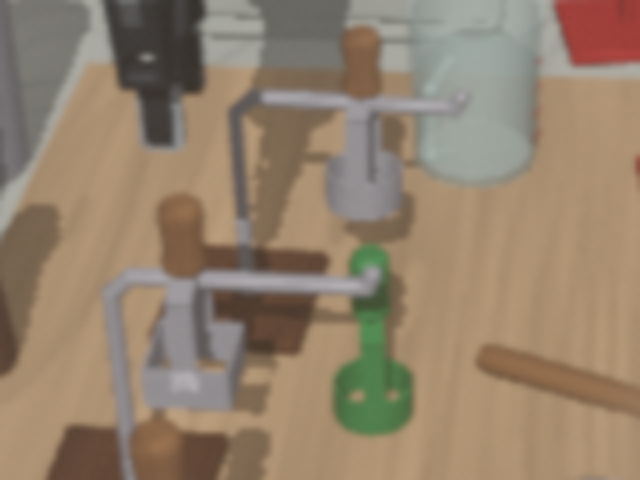

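The round cutter hangs on the spare hook, knob at (360,62) and ring at (363,185). Its knob top is at z 210, which is right for hung. Next is the square cutter.

Emit:
jog_arm([
  {"slide": [0, 0, 30], "spin": 0, "claw": 60},
  {"slide": [0, 0, 30], "spin": 0, "claw": 60},
  {"slide": [0, 0, 19], "spin": 0, "claw": 60},
  {"slide": [0, 0, 0], "spin": 0, "claw": 60},
  {"slide": [0, 0, 0], "spin": 0, "claw": 60},
])

```text
time_s: 10.25
ee_pos: [631.4, 8.9, 190.7]
orientation: [-3.142, -0.0, 3.14]
contact_force: [-0.1, -0.3, 0.3]
opening: 0.598
grip_force: 0.0
```

Emit:
jog_arm([
  {"slide": [0, 0, 0], "spin": 0, "claw": 10},
  {"slide": [0, 0, 0], "spin": 0, "claw": 10},
  {"slide": [0, 0, 0], "spin": 0, "claw": 10},
  {"slide": [0, 0, 0], "spin": 0, "claw": 10},
  {"slide": [0, 0, 0], "spin": 0, "claw": 10},
])

```text
time_s: 10.75
ee_pos: [632.5, 9.8, 192.1]
orientation: [-3.141, 0.003, -3.141]
contact_force: [-1.7, -0.6, 6.5]
opening: 0.279
grip_force: 48.9
```

Emit:
jog_arm([
  {"slide": [0, 0, -10], "spin": 0, "claw": 10},
  {"slide": [0, 0, -10], "spin": 0, "claw": 10},
  {"slide": [0, 0, 0], "spin": 0, "claw": 10},
  {"slide": [0, 0, 0], "spin": 0, "claw": 10},
])

```text
time_s: 11.15
ee_pos: [631.7, 10.1, 210.6]
orientation: [-3.142, 0.001, -3.141]
contact_force: [0.0, 0.0, -1.3]
opening: 0.277
grip_force: 49.0
```

Emit:
jog_arm([
  {"slide": [15, 0, 0], "spin": 0, "claw": 10},
  {"slide": [20, 0, 0], "spin": 0, "claw": 10},
  {"slide": [25, 0, 0], "spin": 0, "claw": 10},
  {"slide": [20, 0, 0], "spin": 0, "claw": 10},
  {"slide": [0, 0, 0], "spin": 0, "claw": 10},
])

```text
time_s: 11.65
ee_pos: [548.7, 10.3, 209.8]
orientation: [3.141, -0.003, -3.141]
contact_force: [0.4, -0.1, -1.1]
opening: 0.276
grip_force: 49.0
```

Emit:
jog_arm([
  {"slide": [20, 0, 0], "spin": 0, "claw": 10},
  {"slide": [25, 0, 0], "spin": 0, "claw": 10},
  {"slide": [25, 0, 0], "spin": 0, "claw": 10},
  {"slide": [25, 0, 0], "spin": 0, "claw": 10},
  {"slide": [20, 0, 0], "spin": 0, "claw": 10},
])

```text
time_s: 12.15
ee_pos: [436.0, 10.0, 210.1]
orientation: [3.142, -0.0, -3.141]
contact_force: [0.5, 0.1, -0.7]
opening: 0.276
grip_force: 49.0
```

Emit:
jog_arm([
  {"slide": [15, 0, -20], "spin": 0, "claw": 10},
  {"slide": [0, 0, -30], "spin": 0, "claw": 10},
  {"slide": [0, 0, -30], "spin": 0, "claw": 10},
  {"slide": [0, 0, 0], "spin": 0, "claw": 10},
])

```text
time_s: 12.55
ee_pos: [424.7, 9.6, 294.1]
orientation: [-3.14, 0.008, -3.141]
contact_force: [0.5, -0.1, -1.4]
opening: 0.277
grip_force: 49.2
```

Emit:
jog_arm([
  {"slide": [0, 42, 0], "spin": 0, "claw": 10},
  {"slide": [0, 42, 0], "spin": 0, "claw": 10},
  {"slide": [0, 42, 0], "spin": 0, "claw": 10},
  {"slide": [0, 42, 0], "spin": 0, "claw": 10},
  {"slide": [0, 42, 0], "spin": 0, "claw": 10},
])

```text
time_s: 13.05
ee_pos: [421.7, 221.9, 289.4]
orientation: [-3.141, -0.0, -3.141]
contact_force: [1.1, -0.3, -1.0]
opening: 0.28
grip_force: 49.5
```

Emit:
jog_arm([
  {"slide": [-15, 35, 0], "spin": 0, "claw": 10},
  {"slide": [-15, 35, 0], "spin": 0, "claw": 10},
  {"slide": [-15, 35, 0], "spin": 0, "claw": 10},
  {"slide": [-15, 35, 0], "spin": 0, "claw": 10},
  {"slide": [-15, 35, 0], "spin": 0, "claw": 10},
])

```text
time_s: 13.55
ee_pos: [497.1, 396.9, 288.7]
orientation: [-3.141, -0.001, -3.141]
contact_force: [0.6, 0.1, -1.5]
opening: 0.278
grip_force: 49.5
```

Emit:
jog_arm([
  {"slide": [0, 0, 35], "spin": 0, "claw": 10},
  {"slide": [0, 0, 35], "spin": 0, "claw": 10},
  {"slide": [0, 0, 25], "spin": 0, "claw": 10},
  {"slide": [0, 0, 0], "spin": 0, "claw": 10},
  {"slide": [0, 0, 0], "spin": 0, "claw": 10},
])

```text
time_s: 14.05
ee_pos: [496.5, 395.0, 194.6]
orientation: [-3.141, -0.001, -3.141]
contact_force: [-0.1, -0.2, -2.0]
opening: 0.275
grip_force: 49.6
```

```bash
python3 - <<'E'
from h import *
s=r.state();e=s['ee_pos'];print(e,s['orientation'],s['contact_force'])
im,d=cap('side');W=cloud('side',d).reshape(-1,3);save(im[230:480,170:430],'c7.png',2.3)
q=W[(abs(W[:,0]-e[0])<45)&(abs(W[:,1]-e[1])<45)&(W[:,2]>70)&(W[:,2]<130)]
print(np.percentile(q,2,0),np.percentile(q,98,0))
E
```

```text
[496.46746502 395.02837965 194.58034693] [-3.14078822e+00 -1.27413621e-03 -3.14142885e+00] [-0.10645457 -0.15864523 -1.97725065]
[472.31855989 371.9843388   92.57926006] [519.94286545 420.69158874 127.13979761]
```

View pics/c7.png

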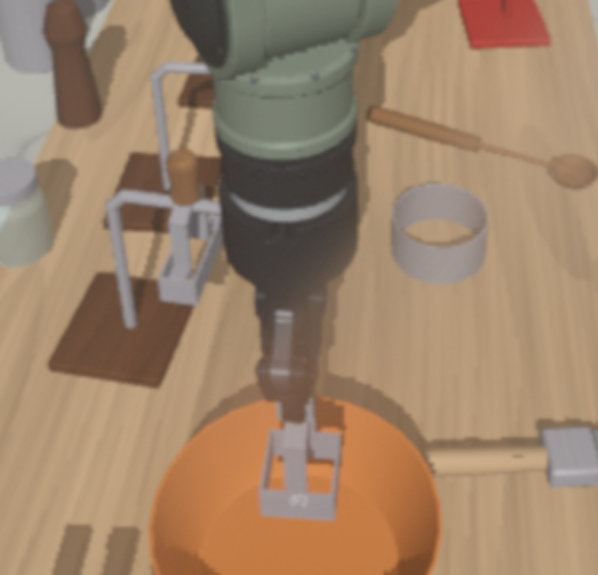

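The square cutter is upright over the bowl, outline at (300,490) in the crop, with its bottom at z of about 93 and its centre about 4 mm from the bowl's axis. I'll lower it.

Emit:
jog_arm([
  {"slide": [-3, 0, 25], "spin": 0, "claw": 10},
  {"slide": [0, 0, 25], "spin": 0, "claw": 10},
  {"slide": [0, 0, 20], "spin": 0, "claw": 10},
  {"slide": [0, 0, 10], "spin": 0, "claw": 10},
  {"slide": [0, 0, 0], "spin": 0, "claw": 10},
])

```text
time_s: 14.6
ee_pos: [499.6, 395.0, 115.3]
orientation: [-3.141, -0.0, -3.141]
contact_force: [-0.5, -0.2, -1.0]
opening: 0.279
grip_force: 49.8
```

Emit:
jog_arm([
  {"slide": [0, 0, 4], "spin": 0, "claw": 10},
  {"slide": [0, 0, 2], "spin": 0, "claw": 10},
  {"slide": [0, 0, 0], "spin": 0, "claw": 10},
  {"slide": [0, 0, 0], "spin": 0, "claw": 10},
])

```text
time_s: 15.0
ee_pos: [499.8, 395.2, 109.9]
orientation: [3.141, 0.001, -3.141]
contact_force: [1.2, 1.2, -1.7]
opening: 0.273
grip_force: 49.8
```

Emit:
jog_arm([
  {"slide": [0, 0, 2], "spin": 0, "claw": 10},
  {"slide": [0, 0, 0], "spin": 0, "claw": 10},
  {"slide": [0, 0, 0], "spin": 0, "claw": 10},
])

```text
time_s: 15.3
ee_pos: [499.4, 395.0, 107.2]
orientation: [-3.142, -0.0, -3.141]
contact_force: [-0.0, 0.8, -1.6]
opening: 0.275
grip_force: 49.8
```

Emit:
jog_arm([
  {"slide": [0, 0, 1.5], "spin": 0, "claw": 10},
  {"slide": [0, 0, 0], "spin": 0, "claw": 10},
  {"slide": [0, 0, 0], "spin": 0, "claw": 10},
])

```text
time_s: 15.6
ee_pos: [499.6, 395.2, 106.0]
orientation: [3.141, 0.0, -3.141]
contact_force: [0.2, 0.9, 0.5]
opening: 0.279
grip_force: 49.9
```

Contact is just starting, so I'll go 0.5 mm further, release and retreat.

Emit:
jog_arm([
  {"slide": [0, 0, 0.5], "spin": 0, "claw": 10},
  {"slide": [0, 0, 0], "spin": 0, "claw": 36},
  {"slide": [0, 0, 0], "spin": 0, "claw": 48},
  {"slide": [0, 0, 0], "spin": 0, "claw": 60},
  {"slide": [0, 0, 0], "spin": 0, "claw": 60},
])

```text
time_s: 16.1
ee_pos: [499.4, 394.9, 105.1]
orientation: [-3.141, -0.0, -3.141]
contact_force: [0.0, 0.3, -0.3]
opening: 0.6
grip_force: 0.0
```

Emit:
jog_arm([
  {"slide": [0, 0, -15], "spin": 0, "claw": 60},
  {"slide": [0, 0, -30], "spin": 0, "claw": 60},
  {"slide": [0, 0, -40], "spin": 0, "claw": 60},
  {"slide": [0, 0, -40], "spin": 0, "claw": 60},
  {"slide": [0, 0, 0], "spin": 0, "claw": 60},
])

```text
time_s: 16.6
ee_pos: [502.3, 396.8, 236.8]
orientation: [3.136, 0.009, -3.141]
contact_force: [1.4, -1.2, 0.4]
opening: 0.6
grip_force: 0.0
```

Emit:
jog_arm([
  {"slide": [30, 0, -20], "spin": 0, "claw": 60},
  {"slide": [40, 0, 0], "spin": 0, "claw": 60},
  {"slide": [40, 0, 0], "spin": 0, "claw": 60},
  {"slide": [0, 0, 0], "spin": 0, "claw": 60},
  {"slide": [0, 0, 0], "spin": 0, "claw": 60},
])

```text
time_s: 17.1
ee_pos: [388.9, 395.1, 250.3]
orientation: [-3.142, 0.0, -3.14]
contact_force: [0.4, 0.3, 1.3]
opening: 0.602
grip_force: 0.0
```

```bash
python3 - <<'E'
from h import *
im,d=cap('side');save(im,'c8.png');s=r.state();print(s['ee_pos'],s['contact_force'],s['time_s'])
W=cloud('side',d).reshape(-1,3);q=W[(abs(W[:,0]-500)<30)&(abs(W[:,1]-395)<30)&(W[:,2]>70)&(W[:,2]<150)];print(q.mean(0),q[:,2].max())
E
```

```text
[389.86109336 395.23783971 250.26295749] [-0.2634097  -0.83148926  0.21864517] 17.15
[499.01718777 404.40147442 101.3678009 ] 124.78300458661373
```

View pics/c8.png

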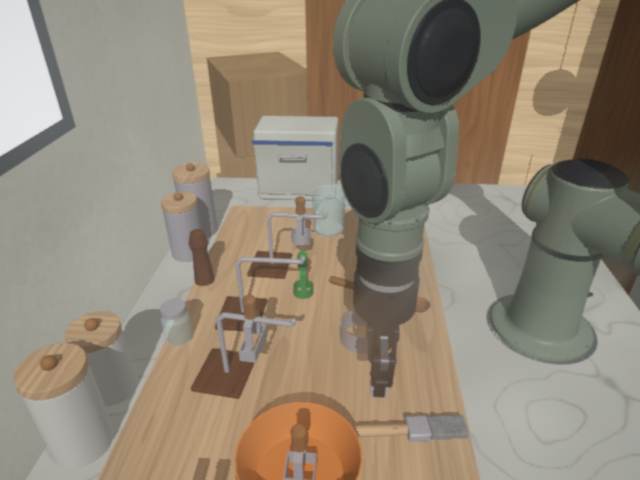

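The square cutter stands upright in the bowl, knob at (299,437) with its top at z of about 124. The round cutter hangs on the spare hook at (301,215). The gripper is open and clear of everything.

```bash
python3 -c "
from rig import r
print(r.sign_off())"
```

```text
the job is handed in; nothing more can be done
None
```

The round cutter now hangs on the spare hook, the square cutter stands upright in the bowl, and I handed the job in at about 17 s.

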